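Pack the cheese delivery crate, hang its gate and bolt it

ROBOT

A 6-joint arm with a two-finger parallel gripper is mounted at the origin on the work surface. World frame = base frame: x ahead of the robot, y to its left, z up, the work surface at z = 0. Lengths are in m, angles in rad, forces in N, time in s.
With the tool pointing down it reaches from about 0.3 to 0.875 m from the base axis. Payload 6.4 kg.
Tool frame: the origin (TCP) lies at the very end of the fingers, on their centre line; the grasp point (between the pads) lies 19 mm behind it; z points along the fingers, y is the line along which they close (so a half turn about z gives the same grasp; the last joint's range is limited). The gripper opens to 85 mm and grips with 20 to 120 N. Pads are 22 mm wide; open, the fingers measure 114 mm over their backs; the gripper's body (76 mm by 85 mm) begins 54 mm behind the grasp point. The pads swing forward as they close: fully open they stand 13 mm farther back than shut.
Start: joints at [-1.471, 0.181, 1.607, -0, 1.354, -0.206], TCP at [0.173, -0.548, 0.231] pointing down, gripper open.
Joint ranges: [-2.99, 2.99], [-0.89, 2.07], [0.3, 2.58], [-1.14, 4.28], [0, 2.63], [-3.12, 3.12]. Speed limits (rad/s): [2.57, 2.57, 3.01, 3.14, 3.14, 3.14].

INTERFACE

Orientations are given as a unit quaternion [w, x, y, z].
In Python, from bench import ctrl gives the robot as it stands.
- The arm moves only by the tool jog_arm, never from a script. Its argument "series" is a list that holds one entry, the list of rows, each a list of 7 numbers: the shift along the tool's x, y, z in mm, then the turn, a rotation vector about the tool's x, y, z in rad, then the finger opening in mm, from 0 to 85.4. In form: [[[tx, ty, tz, rx, ry, rz, gripper], ...]]. A call has exactly 10 rows; each row shifts and turns the commanded pose from where the row before left it, along the tool's axes as they then stand; what a row does not reach is not made up. A row lasts 1/10 s, in which the tool goes at most 50 mm and 8.59 degrees, less where a joint would pass 70% of its speed; a pose out of reach is approached as far as the arm can. A call with a gripper value outside its range is refused whole. The fingers move at their own pace and stop on an object; the grip force is fixed at half the most. Time passes only in rows, so rows that do not move let the fingers close, or fill a call up. It gives the time, the measured TCP pose, the force, the opening and the grip force at its end, in the units of the state.
- ctrl.get_obs(): the state, without advancing time (a new reading comes with each control period).
- ctrl.camera(name): name is "scene" or "top" or "wrist"; returns a dict with "frame" (400x640x3 uint8, blue, green, red), "z_map" (400x640 float32, m along the optical axis (not along the pixel's ray), 0 where there is no reading), "fx", "fy", "cx", "cy" (pixels), "k1" (the pictures are not rectified: a ray, as slopes to the right and down, at radius r is drawn at 1 + k1 r^2 times it, then the intrinsics apply), "xyz" and "rotation" of the camera in the world. Camera axes: x right, y down, z forward; pixel columns grow to the right and rows downward; lengths in m; the calibration is good to about 2 mm. A picture is of the moment at which its call begins.
- ctrl.hand_in(): hands the job in; it is judged then, once.
The state is a dict: "time_s": time; "q": joint angles; "dq": joint speeds; "joint_efforts": joint torques, N m; "eef_pos": TCP position; "eef_rot": TCP orientation; "wrist_force": force on the tool from outside, world axes, zero at the start; "torque": the same for the moment, N m; "opening": opening from 0.0 (shut) to 1.0 (fully open); "grasp_force": force on a finger pad.
Only numpy, scipy, OpenCV 4.12 (cv2) and the standard library are available. Lean on these libraries where they do the work, as an engineer would, in place of code of your own. Each camera call takes 0.05 s, during which the arm holds its last target. There are 200 camera calls.

TASK

Pack every small white cheese on the counter flat, side by side on the floor of the wooden crate with the open front, leaving the orange ones and everything else where they are. Draw the bolt back, hang the loose gate on the crate's two hinge pins so that both sockets sit fully down, close it, and slide the bolt fully home through the gate's keeper.

Things in the scene. Friction and masses are not known exactly. Their poses are not given: they have to be found in the camera images.
- crate: Fixed open-topped wooden crate. Origin: centre of its underside; mm in its axes: inside x -89..89, y -95..95, floor top z 10, walls 12 thick, 75 high. Front (+x) open above a sill (x 89..99, z to 23); the shut gate stops at the side walls' ends, x 99. Hinge post x 59..89, y 107..137, 94 high. Bolt block x 59..147, y -215..-113, 45 high. Gate hung and shut: its origin at (107, 3, 2), axes parallel
- pintle_low (a point): Foot of the lower upright hinge pin of the crate, at crate (107, 125, 10) mm, on top of its bracket. Round brass pin 8 mm thick, domed end, standing 16 mm above this point
- pintle_high (a point): Foot of the upper hinge pin, the same pin 60 mm above the lower, at crate (107, 125, 70). Its bracket is 8 mm thick and reaches 10 mm past the pin to crate +x. A gate held 16 to 36 mm above its seated height can come in level from crate +x, its lower socket passing between the two pintles, and is lowered from there
- bolt (a joint): Barrel bolt of the crate, metres: 0 = fully drawn back, 0.040 = fully shot; slides along crate +y as it grows, about 2.5 N of friction, stays where left. Starts partly shot, in the way of the gate's keeper, which passes freely below 0.010
- bolt_tip (a point): Front end of the bolt's round brass rod, 12 mm thick, axis 60 mm above the table along crate x = 129 mm; at crate y = -117 mm when drawn back
- bolt_knob (a point): Grip point of the bolt's upright brass pin, 14 mm thick with a black ball (17 mm) at its top, which is 115 mm above the table. This point: on the pin's axis, 97 mm above the table, 73 mm behind the rod's tip. The barrel straps beside it are 72 mm high: keep fingertips above them
- gate: Loose wooden gate leaf, 0.35 kg. Panel 14 mm thick (x), 216 long (y), 86 high. Origin: centre of the panel's underside; +y to its hinge end, +x out. Starts upright in the rack, underside 10 mm above the table. Bolt keeper: closed steel loop on the outer face near the free end, centred at gate (22, -96, 58): hole 18 mm square, 20 long along y, outside 26 high, out to x 35
- gate_tab (a point): Grip point in the red tab on top of the gate, at gate (0, 0, 109) mm. Tab 14 mm thick (gate x), 44 mm long (gate y), from 86 to 122 mm above the gate's underside
- socket_low (a point): Lower mouth of the gate's lower hinge socket, at gate (0, 122, 8) mm: a steel sleeve 20 mm square outside, 16 mm high, with a 12 mm square hole right through
- socket_high (a point): Lower mouth of the gate's upper hinge socket, the same sleeve at gate (0, 122, 68) mm. Seated, each socket's mouth lies on the foot of its pintle
- rack: Fixed grey rack that holds the gate upright at the start: base 50 by 150 by 10 mm, two pairs of prongs up to 55 mm above the table, 1.5 mm of play on each side of the gate. Origin: centre of its underside; y along the gate
- white0: Small cream-white cheese to be packed, a disc 52 mm in diameter, 40 mm high, about 90 g, lying flat. Origin: centre of its underside, z up. May be absent
- white1: Small cream-white cheese to be packed, a disc 52 mm in diameter, 40 mm high, about 90 g, lying flat. Origin: centre of its underside, z up. May be absent
- white2: Small cream-white cheese to be packed, a disc 52 mm in diameter, 40 mm high, about 90 g, lying flat. Origin: centre of its underside, z up. May be absent
- white3: Small cream-white cheese to be packed, a disc 52 mm in diameter, 40 mm high, about 90 g, lying flat. Origin: centre of its underside, z up. May be absent
- white4: Small cream-white cheese to be packed, a disc 52 mm in diameter, 40 mm high, about 90 g, lying flat. Origin: centre of its underside, z up. May be absent
- orange0: Small orange-rind cheese, the same size as the white ones, standing among them; stays where it is
- orange1: Small orange-rind cheese, the same size as the white ones, standing among them; stays where it is
- cyclist: Bystander, leave alone: toy cyclist figure about 60 mm high, 50 by 22 mm. Origin: on its underside
- chutney: Bystander, leave alone: chutney jar 64 mm across, 85 mm high. Origin: on its underside
Things that resemble listed ones, but are neither listed nor needed, are in the scene too. Leave any blue look-alike of the white4 alone.

How it is judged:
On the way, in this order (a step that is already met when the one before it is completed fails the run):
1. the gate hangs on both pintles, fully down (distance between socket_low and pintle_low below 0.006 m and distance between socket_high and pintle_high below 0.006 m), for 0.2 s.
2. the gate is closed and the bolt is home in its keeper (all of step 1 and value of joint bolt above 0.034 m and x of bolt_tip in the frame of gate between 0.014 and 0.03 m and z of bolt_tip in the frame of gate between 0.05 and 0.066 m and y of bolt_tip in the frame of gate above -0.096 m and angle between the y axis of gate and the y axis of crate, either way round below 0.05 rad), for 0.2 s.
At the end, for the whole second after the job is handed in: Both gate sockets within 6 mm of the feet of their pintles, gate closed (within 0.05 rad), bolt beyond 34 mm of its 40 mm and through the keeper; every white cheese that is present lies flat (within 0.15 rad) on the crate's floor inside its walls, and all is at rest (all of step 2 and x of white0 in the frame of crate between -0.068 and 0.068 m and y of white0 in the frame of crate between -0.076 and 0.076 m and z of white0 in the frame of crate between 0.004 and 0.016 m and angle between each of white0, white1, white2, white3, white4's own z axis and vertical below 0.15 rad and linear speed of each of white0, white1, white2, white3, white4, gate below 0.02 m/s and x of white1 in the frame of crate between -0.068 and 0.068 m and y of white1 in the frame of crate between -0.076 and 0.076 m and z of white1 in the frame of crate between 0.004 and 0.016 m and x of white2 in the frame of crate between -0.068 and 0.068 m and y of white2 in the frame of crate between -0.076 and 0.076 m and z of white2 in the frame of crate between 0.004 and 0.016 m and x of white3 in the frame of crate between -0.068 and 0.068 m and y of white3 in the frame of crate between -0.076 and 0.076 m and z of white3 in the frame of crate between 0.004 and 0.016 m and x of white4 in the frame of crate between -0.068 and 0.068 m and y of white4 in the frame of crate between -0.076 and 0.076 m and z of white4 in the frame of crate between 0.004 and 0.016 m); the robot touches nothing.
It fails at once if an orange cheese is moved more than 6 cm (distance of any of orange0, orange1 from where it was at the start of the episode above 0.06 m).
It fails at once if another bystander is moved more than 5 cm (distance of any of cyclist, chutney from where it was at the start of the episode above 0.05 m).
Of white0, white1, white2, white3, white4 only 3 to 5 are there at a start; the rules pass over those that are not, and their reading is None.
At some moment in a run one of white0, white1, white2, white3, white4 may be knocked a few centimetres aside while the robot is not near it.
It also fails if it takes over 210 s, if anything falls off the work surface, if the arm or the gripper's body presses on something with over 40 N, if the wrist force passes 120 N, or if a joint passes its speed limit or range.

## Working session

There is one attempt and no reset: what is moved stays moved. The work goes in short steps, Python scripts to look and compute and a tool call to move; the robot and the scene stay as the last step left them, time stands still between calls to the robot, and variables do not carry over. Pictures are saved under pics/ and viewed, at most 14 in all, crops included, and the job is handed in when it is done.

Besides the shell and the picture viewer there is one more tool, called after "Call:" as name(argument=value, ...), one argument or row to a line, values as JSON. jog_arm: Moves the arm, as the interface text tells. Its arguments: {"type":"object","properties":{"series":{"type":"array"}},"required":["series"]}

```bash
ls; mkdir -p pics
cat > h.py <<'E'
import numpy as np, cv2
from bench import ctrl
from scipy.spatial.transform import Rotation as R
def rot(c):
    r=np.array(c["rotation"],float)
    return r if r.shape==(3,3) else R.from_quat(r[[1,2,3,0]]).as_matrix()
def rays(c,uv):
    uv=np.atleast_2d(np.asarray(uv,float))
    d=(uv-[c["cx"],c["cy"]])/[c["fx"],c["fy"]]
    s=d.copy()
    for _ in range(20): s=d/(1+c["k1"]*(s**2).sum(1,keepdims=True))
    return np.c_[s,np.ones(len(s))]@rot(c).T
def onplane(c,uv,z):
    r=rays(c,uv); o=np.array(c["xyz"]); return o+r*((z-o[2])/r[:,2:])
def withdepth(c,uv):
    uv=np.atleast_2d(uv).astype(int); z=c["z_map"][uv[:,1],uv[:,0]]
    return np.array(c["xyz"])+rays(c,uv)*z[:,None]
def cloud(c):
    v,u=np.mgrid[0:400,0:640]; uv=np.c_[u.ravel(),v.ravel()]
    p=withdepth(c,uv).reshape(400,640,3); p[c["z_map"]==0]=np.nan; return p
E
python3 - <<'E'
from h import *
import pickle
print(ctrl.get_obs())
for n in("top","scene","wrist"):
    c=ctrl.camera(n); cv2.imwrite(f"pics/{n}0.png",c["frame"]); pickle.dump(c,open(f"{n}0.pkl","wb"))
    print(n,{k:c[k] for k in c if k not in("frame","z_map")})
E
```

```text
pics
{'time_s': 0.0, 'q': array([-1.47129298e+00,  1.81536329e-01,  1.60803210e+00,  9.09561210e-06,
        1.35377900e+00, -2.06308085e-01]), 'dq': array([-0.00152337,  0.00104976, -0.00172107,  0.00012158,  0.00139239,
       -0.00143189]), 'joint_efforts': array([ 1.44872181e-03, -4.44857061e+01, -3.51336908e+01, -2.63992379e-04,
        8.67529248e-03,  8.27989197e-06]), 'eef_pos': array([ 0.17307203, -0.54775051,  0.23037515]), 'eef_rot': array([-8.75903820e-04,  9.88332449e-01,  1.52309557e-01,  5.12664635e-05]), 'wrist_force': array([ 1.01184138, -0.33615456, -0.45458961]), 'torque': array([-0.03131362, -0.03967539, -0.00968142]), 'grasp_force': 0.0, 'opening': 0.9978116291531823}
top {'fx': 454.1125125845352, 'fy': 454.1125125845352, 'cx': 322.06018903632025, 'cy': 204.7715761156912, 'k1': -0.09669450739193404, 'xyz': array([ 0.41941345, -0.0194785 ,  1.47185716]), 'rotation': array([-0.03612028,  0.7169012 , -0.69514876,  0.03893839])}
scene {'fx': 500.917492928587, 'fy': 500.917492928587, 'cx': 317.4145579260381, 'cy': 204.5974051356585, 'k1': -0.08162504871209658, 'xyz': array([1.41711855, 0.57409137, 0.90562845]), 'rotation': array([-0.20320068,  0.42120396,  0.79111903, -0.3942428 ])}
wrist {'fx': 333.9781995795181, 'fy': 333.9781995795181, 'cx': 317.8300973810859, 'cy': 198.3669390552962, 'k1': -0.00022974256346128814, 'xyz': array([ 0.24548162, -0.52519357,  0.37230073]), 'rotation': array([ 0.12038413,  0.79745733, -0.58432641, -0.09017824])}
```

View pics/top0.png

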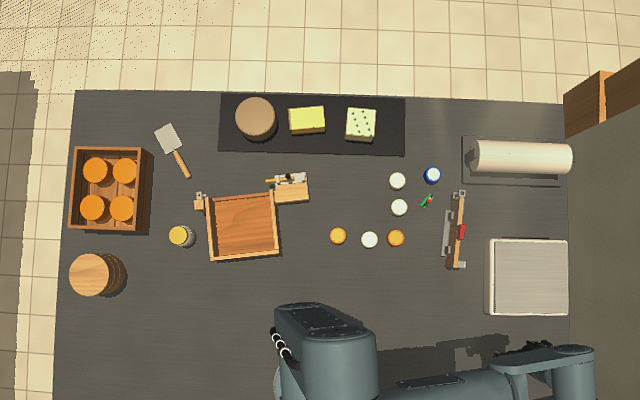

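View pics/scene0.png

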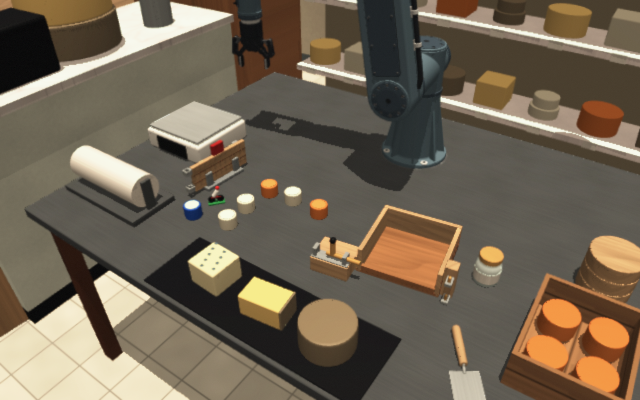

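The top view shows the crate near (243,225), opening up-image (+x). The bolt block is at (290,187) and the hinge post at (199,200). White cheeses are at (398,181), (400,207) and (370,240), oranges at (338,236) and (396,238), a blue look-alike at (432,175), the cyclist at (427,200), and the gate in its rack at (460,230) with its red tab at (461,231). The scene view confirms three whites.

```bash
cat > m1.py <<'E'
from h import *
import pickle
def load(n): return pickle.load(open(n+"0.pkl","rb"))
T=load("top"); S=load("scene")
def blobs(c,lo,hi,amin=20,amax=5000):
    m=cv2.inRange(cv2.cvtColor(c["frame"],cv2.COLOR_BGR2HSV),lo,hi)
    n,l,st,ce=cv2.connectedComponentsWithStats(m)
    return [(ce[i],st[i]) for i in range(1,n) if amin<st[i][4]<amax]
for c,nm in((T,"top"),(S,"scene")):
    P=cloud(c)
    for col,lo,hi in(("white",(15,10,150),(45,90,255)),("orange",(5,150,120),(22,255,255)),("red",(0,180,90),(5,255,255)),("blue",(105,120,60),(130,255,255))):
        for ce,st in blobs(c,lo,hi):
            p=onplane(c,ce,0.04)[0]
            if 0.15<p[0]<0.8 and -0.65<p[1]<0.6:
                q=P[int(ce[1]),int(ce[0])]
                print(nm,col,ce.round(1),st[4],"plane.04",p.round(3),"depth",q.round(3))
P=cloud(T)
X,Y,Z=P[...,0],P[...,1],P[...,2]
print("table z",np.nanmedian(Z[230:260,480:485]),np.nanmedian(Z[260:290,200:260]))
def rect(zlo,zhi,x0,x1,y0,y1):
    m=(Z>zlo)&(Z<zhi)&(X>x0)&(X<x1)&(Y>y0)&(Y<y1)
    p=P[m]; r=cv2.minAreaRect((p[:,:2]*1000).astype(np.float32)); return r,len(p),np.median(p[:,2])
print("crate rim",rect(.06,.085,.25,.52,.07,.38))
print("post top",rect(.086,.105,.4,.55,.3,.5))
print("gate top",rect(.088,.102,.3,.6,-.6,-.35))
print("tab",rect(.115,.15,.3,.6,-.6,-.35))
E
python3 m1.py
```

```text
top white [167.6 138.1] 500 plane.04 [0.775 0.487 0.04 ] depth [0.784 0.501 0.005]
top white [433.2 173.7] 104 plane.04 [ 0.684 -0.377  0.04 ] depth [ 0.686 -0.377  0.041]
top white [298.3 177.3] 122 plane.04 [0.658 0.056 0.04 ] depth [0.658 0.056 0.046]
top white [397.  179.8] 206 plane.04 [ 0.66 -0.26  0.04] depth [ 0.662 -0.257  0.041]
top white [277.9 178.2] 51 plane.04 [0.653 0.121 0.04 ] depth [0.648 0.12  0.076]
top white [283.9 182.8] 21 plane.04 [0.639 0.101 0.04 ] depth [0.64  0.103 0.045]
top white [461.8 193.1] 29 plane.04 [ 0.624 -0.471  0.04 ] depth [ 0.63  -0.481 -0.001]
top white [198.8 195.7] 37 plane.04 [0.589 0.372 0.04 ] depth [0.587 0.365 0.075]
top white [398.7 206.5] 207 plane.04 [ 0.574 -0.267  0.04 ] depth [ 0.575 -0.264  0.043]
top white [445.3 233.3] 151 plane.04 [ 0.493 -0.417  0.04 ] depth [nan nan nan]
top white [186.1 235.2] 46 plane.04 [0.462 0.405 0.04 ] depth [0.461 0.394 0.08 ]
top white [369.1 239. ] 201 plane.04 [ 0.468 -0.174  0.04 ] depth [ 0.468 -0.174  0.043]
top white [461.5 263.9] 51 plane.04 [ 0.397 -0.47   0.04 ] depth [ 0.401 -0.457  0.07
[... 2477 characters left out ...]
 0.708 -0.343  0.04 ] depth [ 0.701 -0.356  0.032]
table z 0.0021333990382732537 0.0004850770078506095
crate rim (((466.6712341308594, 220.49862670898438), (135.36257934570312, 216.93267822265625), 7.776947975158691), 609, np.float64(0.0751450536727607))
post top (((498.78826904296875, 397.2159118652344), (56.257965087890625, 141.4928741455078), 62.0381965637207), 140, np.float64(0.08810139540817019))
gate top (((450.63519287109375, -516.3922119140625), (176.95477294921875, 289.6401062011719), 86.53754425048828), 369, np.float64(0.09503158424214808))
tab (((495.5872802734375, -441.158935546875), (16.949398040771484, 44.16515350341797), 85.98812866210938), 96, np.float64(0.13204212167226703))
```

```bash
cat > m2.py <<'E'
from m1 import *
print('-----')
for c,n in((T,"top"),(S,"scene")):
    P=cloud(c);X,Y,Z=P[...,0],P[...,1],P[...,2]
    m=(Z>.069)&(Z<.081)&(X>.3)&(X<.62)&(Y>.09)&(Y<.37)
    p=P[m][:,:2]*1000
    # orientation by rim: try yaw, print extents using robust percentiles
    r=cv2.minAreaRect(p.astype(np.float32)); print(n,r,np.median(P[m][:,2]))
    for (zl,zh,x0,x1,y0,y1,l) in((.086,.1,.45,.62,.3,.45,'post'),(.1,.125,.55,.75,0,.2,'knob'),(.125,.14,.4,.6,-.55,-.35,'tab'),(.085,.105,.3,.65,-.55,-.35,'gate')):
        m=(Z>zl)&(Z<zh)&(X>x0)&(X<x1)&(Y>y0)&(Y<y1)
        if m.sum()>3: print(l,cv2.minAreaRect((P[m][:,:2]*1000).astype(np.float32)),m.sum(),P[m].mean(0).round(4))
W=load("wrist");o=ctrl.get_obs()
q=o["eef_rot"];Rt=R.from_quat(q[[1,2,3,0]]).as_matrix()
print("cam in tool",Rt.T@(W["xyz"]-o["eef_pos"]),"\n",(Rt.T@rot(W)).round(3))
a=T["frame"][160:280,170:320];b=T["frame"][160:280,400:490]
cv2.imwrite("pics/topcrop.png",cv2.hconcat([cv2.resize(a,None,fx=3.3,fy=3.3,interpolation=3),cv2.resize(b,None,fx=3.3,fy=3.3,interpolation=3)]))
E
python3 m2.py | sed -n '/-----/,$p'
```

```text
-----
top ((506.4876403808594, 239.42286682128906), (218.7927703857422, 242.87474060058594), 8.003053665161133) 0.0750910730557448
post ((505.89190673828125, 386.0403747558594), (51.019737243652344, 154.86581420898438), 52.36604309082031) 181 [0.5124 0.386  0.0911]
knob ((651.1569213867188, 83.34654998779297), (15.504836082458496, 12.372779846191406), 1.8347443342208862) 25 [0.6507 0.0834 0.1124]
tab ((496.46759033203125, -441.2878112792969), (16.659133911132812, 42.378116607666016), 88.20762634277344) 78 [ 0.4966 -0.4402  0.1328]
gate ((509.03936767578125, -444.5684814453125), (38.86406707763672, 241.746337890625), 89.87098693847656) 391 [ 0.5085 -0.4414  0.0948]
scene ((506.57501220703125, 239.96682739257812), (221.35494995117188, 241.45834350585938), 7.218531131744385) 0.072989483529874
post ((520.4297485351562, 399.10986328125), (39.000450134277344, 151.62582397460938), 43.61924743652344) 149 [0.5541 0.3642 0.0911]
knob ((653.8630981445312, 87.1648941040039), (13.437067031860352, 14.823446273803711), 45.068748474121094) 39 [0.6543 0.0883 0.1086]
tab ((496.2136535644531, -440.6600341796875), (19.62560272216797, 44.02067947387695), 88.49165344238281) 58 [ 0.4975 -0.4395  0.1301]
gate ((507.5805969238281, -442.88128662109375), (23.79749870300293, 238.9579620361328), 85.23065185546875) 359 [ 0.5141 -0.44    0.093 ]
cam in tool [ 7.59099762e-02 -2.71017614e-05 -1.41702828e-01] 
 [[-0.    -0.955 -0.298]
 [ 1.     0.    -0.002]
 [ 0.002 -0.298  0.955]]
```

View pics/topcrop.png

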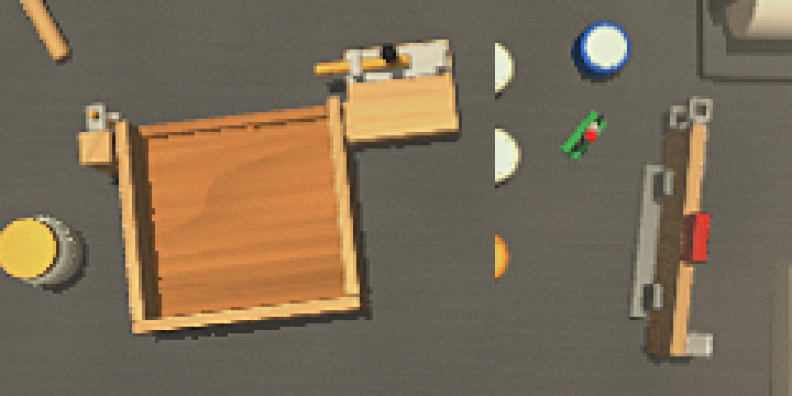

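The crop shows the gate's hinge sockets at its up-image end (world +x), with the keeper at the lower end facing right (world −y). The crate is yawed about +8°. I'm starting with the cheese picks.

Call:
jog_arm(
  series=[
    [[0,0,0,0,0,0.102,85],[0,0,0,0,0,0.102,85],[0,0,0,0,0,0.102,85],[43,-25,0,0,0,0,85],[43,-25,0,0,0,0,85],[43,-25,0,0,0,0,85],[43,-25,0,0,0,0,85],[43,-25,0,0,0,0,85],[43,-25,0,0,0,0,85],[0,0,0,0,0,0,85]],
  ],
)

```text
time_s: 1.15
eef_pos: [0.4356, -0.3944, 0.231]
eef_rot: [-0.001, 1.0, 0.003, 0.001]
wrist_force: [-0.3, -0.4, -0.0]
opening: 0.999
grasp_force: 0.0
```

Call:
jog_arm(
  series=[
    [[38,-22,15,0,0,0,85],[38,-22,15,0,0,0,85],[38,-22,15,0,0,0,85],[38,-22,15,0,0,0,85],[38,-22,15,0,0,0,85],[37,-24,15,0,0,0,85],[0,0,30,0,0,0,85],[0,0,10,0,0,0,85],[0,0,0,0,0,0,85],[0,0,0,0,0,0,85]],
  ],
)

```text
time_s: 2.15
eef_pos: [0.6577, -0.2657, 0.102]
eef_rot: [0.0, 1.0, -0.001, 0.0]
wrist_force: [-0.2, -0.0, 0.1]
opening: 0.997
grasp_force: 0.0
```

```bash
cat > m3.py <<'E'
from h import *
o=ctrl.get_obs();W=ctrl.camera("wrist");T=ctrl.camera("top")
print(o["eef_pos"],o["eef_rot"])
for c in(W,T):
    P=cloud(c)
    m=cv2.inRange(cv2.cvtColor(c["frame"],cv2.COLOR_BGR2HSV),(15,10,150),(45,110,255))
    m[~((P[...,2]>.025)&(P[...,2]<.055))]=0
    n,l,st,ce=cv2.connectedComponentsWithStats(m)
    for i in range(1,n):
        if st[i][4]>80: print(ce[i].round(0),st[i][4],np.nanmedian(P[l==i],0).round(4),cv2.minEnclosingCircle((P[l==i][:,:2]*1000).astype(np.float32)))
cv2.imwrite("pics/w1.png",W["frame"])
E
python3 m3.py
```

```text
[ 0.65765429 -0.26568536  0.10201726] [ 1.53342831e-04  9.99999636e-01 -8.36819932e-04  6.58500969e-05]
[312. 214.] 3780 [ 0.6579 -0.2623  0.0394] ((659.171142578125, -259.5980224609375), 25.509580612182617)
[581. 263.] 267 [ 0.622  -0.4474  0.0329] ((616.302490234375, -452.87554931640625), 13.62000846862793)
[587. 277.] 122 [ 0.6078 -0.4579  0.0329] ((609.271240234375, -457.1659851074219), 7.078006744384766)
[322. 319.] 1976 [ 0.5812 -0.2698  0.0393] ((572.1987915039062, -266.23919677734375), 25.66773796081543)
[297. 178.] 86 [0.6571 0.0592 0.048 ] ((657.0134887695312, 59.77020263671875), 21.791698455810547)
[398. 181.] 83 [ 0.6557 -0.2633  0.0401] ((655.3997192382812, -261.163330078125), 20.621936798095703)
```

Call:
jog_arm(
  series=[
    [[2,-5,20,0,0,0,85],[0,0,35,0,0,0,85],[0,0,35,0,0,0,85],[0,0,0,0,0,0,85],[0,0,0,0,0,0,45],[0,0,0,0,0,0,45],[0,0,0,0,0,0,45],[0,0,0,0,0,0,45],[0,0,0,0,0,0,45],[0,0,-20,0,0,0,45]],
  ],
)

```text
time_s: 3.25
eef_pos: [0.6591, -0.2589, 0.0309]
eef_rot: [-0.001, 1.0, -0.0, -0.001]
wrist_force: [-0.3, -0.3, -1.6]
opening: 0.584
grasp_force: 62.5
```

Call:
jog_arm(
  series=[
    [[0,0,-43,0,0,0,45],[0,0,-43,0,0,0,45],[0,0,-43,0,0,0,45],[-18,-43.5,0,0,0,0,45],[-18,-43.5,0,0,0,0,45],[-18,-43.5,0,0,0,0,45],[-18,-43.5,0,0,0,0,45],[-18,-43.5,0,0,0,0,45],[-18,-43.5,0,0,0,0,45],[-18,-43.5,0,0,0,0,45]],
  ],
)

```text
time_s: 4.25
eef_pos: [0.5337, 0.0467, 0.1624]
eef_rot: [0.0, 1.0, -0.0, 0.001]
wrist_force: [1.2, 0.3, -0.6]
opening: 0.588
grasp_force: 62.5
```

Call:
jog_arm(
  series=[
    [[-18,-43.5,0,0,0,0,45],[-18,-43.5,0,0,0,0,45],[-18,-43.5,0,0,0,0,45],[-18,-43.5,0,0,0,0,45],[-17,-43,0,0,0,0,45],[0,0,0,0,0,0,45],[0,0,0,0,0,0,45],[0,0,0,0,0,0,45],[0,0,0,0,0,0,45],[0,0,0,0,0,0,45]],
  ],
)

```text
time_s: 5.25
eef_pos: [0.446, 0.261, 0.1605]
eef_rot: [0.0, 1.0, -0.001, 0.0]
wrist_force: [0.4, -0.4, -0.7]
opening: 0.586
grasp_force: 62.6
```

```bash
cat > m4.py <<'E'
from h import *
import sys
# crate from wrist view: rim corners in image at z=.075
o=ctrl.get_obs();W=ctrl.camera("wrist");print(o["eef_pos"],o["eef_rot"])
import pickle; pickle.dump(W,open(sys.argv[1]+".pkl","wb")); cv2.imwrite(f"pics/{sys.argv[1]}.png",W["frame"])
E
python3 m4.py wc1
```

```text
[0.44596131 0.2609713  0.16049045] [ 8.28847859e-06  9.99999272e-01 -1.20207740e-03  1.02830242e-04]
```

View pics/wc1.png

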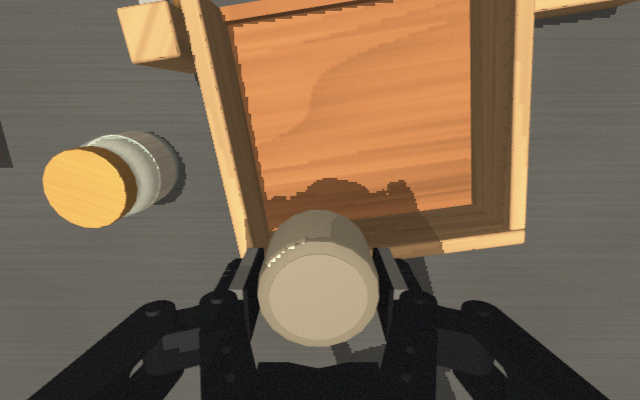

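The held cheese is over the back-left of the crate. The rim's back-right corner is at about (523,237) and the floor is clear. Next I lower it and release.

Call:
jog_arm(
  series=[
    [[-1,5,40,0,0,0,45],[0,0,40,0,0,0,45],[0,0,40,0,0,0,45],[0,0,12,0,0,0,45],[0,0,5.5,0,0,0,45],[0,0,0,0,0,0,45],[0,0,0,0,0,0,60],[0,0,0,0,0,0,60],[0,0,0,0,0,0,60],[0,0,0,0,0,0,60]],
  ],
)

```text
time_s: 6.3
eef_pos: [0.4462, 0.257, 0.0247]
eef_rot: [-0.0, 1.0, -0.0, 0.001]
wrist_force: [-1.3, -3.8, 6.0]
opening: 0.704
grasp_force: 1.8
```

Call:
jog_arm(
  series=[
    [[0,0,-30,0,0,0,60],[0,0,-45,0,0,0,60],[0,0,-45,0,0,0,85],[0,0,-20,0,0,0,85],[11.6,47.5,0,0,0,0,85],[11.6,47.5,0,0,0,0,85],[11.6,47.5,0,0,0,0,85],[11.6,47.5,0,0,0,0,85],[11.6,47.5,0,0,0,0,85],[11.6,47.5,0,0,0,0,85]],
  ],
)

```text
time_s: 7.3
eef_pos: [0.5145, -0.0302, 0.164]
eef_rot: [0.0, 1.0, -0.0, 0.001]
wrist_force: [0.9, 0.4, 0.7]
opening: 0.998
grasp_force: 0.0
```

Call:
jog_arm(
  series=[
    [[11.6,47.5,0,0,0,0,85],[11.6,47.5,0,0,0,0,85],[11.6,47.5,0,0,0,0,85],[11.6,47.5,0,0,0,0,85],[11.6,48.5,0,0,0,0,85],[0,0,0,0,0,0,85],[0,0,40,0,0,0,85],[0,0,20,0,0,0,85],[0,0,0,0,0,0,85],[0,0,0,0,0,0,85]],
  ],
)

```text
time_s: 8.3
eef_pos: [0.572, -0.2663, 0.1036]
eef_rot: [-0.0, 1.0, -0.0, 0.0]
wrist_force: [0.0, 0.2, 0.4]
opening: 0.998
grasp_force: 0.0
```

```bash
python3 m3.py
```

```text
[ 0.57197026 -0.26625175  0.10356593] [-3.17538137e-05  9.99999994e-01 -7.34114200e-05  6.81774012e-05]
[610. 141.] 367 [ 0.622  -0.4475  0.0329] ((615.3592529296875, -452.8509216308594), 13.756129264831543)
[617. 158.] 168 [ 0.608  -0.4585  0.033 ] ((609.1942138671875, -458.0046691894531), 7.719456195831299)
[469. 171.] 432 [ 0.6013 -0.3619  0.0388] ((598.7088623046875, -362.52398681640625), 11.045291900634766)
[320. 212.] 3976 [ 0.5732 -0.268   0.0394] ((573.2024536132812, -266.42254638671875), 25.57118797302246)
[583. 255.] 342 [ 0.551  -0.4337  0.0538] ((550.2030639648438, -435.1076965332031), 11.590291023254395)
[217. 344.] 642 [ 0.4692 -0.1906  0.0393] ((468.4010314941406, -189.17063903808594), 19.516895294189453)
[297. 178.] 88 [0.6556 0.0592 0.0483] ((656.7493286132812, 61.17388916015625), 23.16401481628418)
[232. 243.] 136 [0.4403 0.2571 0.05  ] ((441.13092041015625, 256.19500732421875), 25.184967041015625)
```

Call:
jog_arm(
  series=[
    [[1,0,40,0,0,0,85],[0,0,35,0,0,0,85],[0,0,17,0,0,0,85],[0,0,0,0,0,0,85],[0,0,0,0,0,0,45],[0,0,0,0,0,0,45],[0,0,0,0,0,0,45],[0,0,0,0,0,0,45],[0,0,0,0,0,0,45],[0,0,-20,0,0,0,45]],
  ],
)

```text
time_s: 9.4
eef_pos: [0.5718, -0.2657, 0.0301]
eef_rot: [-0.001, 1.0, -0.0, -0.001]
wrist_force: [0.0, -0.1, -0.9]
opening: 0.584
grasp_force: 62.6
```

Call:
jog_arm(
  series=[
    [[0,0,-43,0,0,0,45],[0,0,-43,0,0,0,45],[0,0,-43,0,0,0,45],[-11.6,-44.2,0,0,0,0,45],[-11.6,-44.2,0,0,0,0,45],[-11.6,-44.2,0,0,0,0,45],[-11.6,-44.2,0,0,0,0,45],[-11.6,-44.2,0,0,0,0,45],[-11.6,-44.2,0,0,0,0,45],[-11.6,-44.2,0,0,0,0,45]],
  ],
)

```text
time_s: 10.4
eef_pos: [0.4914, 0.0445, 0.1611]
eef_rot: [0.0, 1.0, -0.0, 0.001]
wrist_force: [0.5, 0.7, -1.6]
opening: 0.588
grasp_force: 62.6
```

Call:
jog_arm(
  series=[
    [[-11.6,-44.2,0,0,0,0,45],[-11.6,-44.2,0,0,0,0,45],[-11.6,-44.2,0,0,0,0,45],[0,0,0,0,0,0,45],[0,0,40,0,0,0,45],[0,0,40,0,0,0,45],[0,0,40,0,0,0,45],[0,0,12,0,0,0,45],[0,0,0,0,0,0,45],[0,0,0,0,0,0,45]],
  ],
)

```text
time_s: 11.4
eef_pos: [0.4581, 0.1753, 0.0291]
eef_rot: [-0.0, 1.0, -0.0, 0.001]
wrist_force: [0.3, 0.1, -1.0]
opening: 0.584
grasp_force: 63.4
```

Call:
jog_arm(
  series=[
    [[0,0,5,0,0,0,45],[0,0,2,0,0,0,45],[0,0,0,0,0,0,60],[0,0,0,0,0,0,60],[0,0,0,0,0,0,60],[0,0,-20,0,0,0,60],[0,0,-45,0,0,0,60],[0,0,-45,0,0,0,85],[0,0,-30,0,0,0,85],[1.5,40,0,0,0,0,85]],
  ],
)

```text
time_s: 12.4
eef_pos: [0.4623, 0.138, 0.1673]
eef_rot: [-0.001, 1.0, 0.002, 0.006]
wrist_force: [0.8, -1.9, -0.3]
opening: 0.995
grasp_force: 0.0
```

Call:
jog_arm(
  series=[
    [[1,45,0,0,0,0,85],[1,45,0,0,0,0,85],[1,45,0,0,0,0,85],[1,45,0,0,0,0,85],[1,45,0,0,0,0,85],[1,45,0,0,0,0,85],[1,39,0,0,0,0,85],[0,0,0,0,0,-0.143,85],[0,0,0,0,0,-0.143,85],[0,0,0,0,0,-0.143,85]],
  ],
)

```text
time_s: 13.4
eef_pos: [0.4654, -0.1745, 0.1617]
eef_rot: [0.001, 0.977, 0.215, 0.0]
wrist_force: [0.8, 0.1, -0.1]
opening: 0.995
grasp_force: 0.0
```

Call:
jog_arm(
  series=[
    [[0,0,6,0,0,-0.143,85],[0,0,6,0,0,-0.143,85],[0,0,6,0,0,-0.143,85],[0,0,6,0,0,-0.143,85],[0,0,6,0,0,-0.143,85],[0,0,6,0,0,-0.143,85],[0,0,6,0,0,-0.143,85],[0,0,6,0,0,-0.141,85],[0,0,0,0,0,0,85],[0,0,0,0,0,0,85]],
  ],
)

```text
time_s: 14.4
eef_pos: [0.4655, -0.1738, 0.1135]
eef_rot: [0.001, 0.709, 0.706, 0.0]
wrist_force: [0.0, -0.5, -0.2]
opening: 0.997
grasp_force: 0.0
```

```bash
python3 m3.py
```

```text
[ 0.465545   -0.17377918  0.1134983 ] [5.10733142e-04 7.08502689e-01 7.05707923e-01 7.89552664e-05]
[336.  51.] 3688 [ 0.4766 -0.0729  0.0397] ((476.68359375, -73.49130249023438), 19.815217971801758)
[318. 210.] 3601 [ 0.4648 -0.1734  0.0392] ((466.820556640625, -173.00799560546875), 25.654010772705078)
[433. 174.] 104 [ 0.6831 -0.3767  0.0411] ((683.5557861328125, -377.63067626953125), 19.385696411132812)
[297. 178.] 87 [0.6569 0.0594 0.0482] ((655.6177978515625, 60.86955642700195), 22.484880447387695)
[232. 243.] 145 [0.4414 0.256  0.0503] ((441.2613525390625, 256.49127197265625), 25.540504455566406)
```

Call:
jog_arm(
  series=[
    [[0,1,42,0,0,0,85],[0,0,40,0,0,0,85],[0,0,20,0,0,0,85],[0,0,0,0,0,0,85],[0,0,0,0,0,0,45],[0,0,0,0,0,0,45],[0,0,0,0,0,0,45],[0,0,0,0,0,0,45],[0,0,0,0,0,0,45],[0,0,-20,0,0,0,45]],
  ],
)

```text
time_s: 15.5
eef_pos: [0.4654, -0.1728, 0.0304]
eef_rot: [-0.001, 0.707, 0.707, -0.0]
wrist_force: [1.2, -0.1, -1.8]
opening: 0.585
grasp_force: 62.6
```

Call:
jog_arm(
  series=[
    [[0,0,-43,0,0,0,45],[0,0,-43,0,0,0,45],[0,0,-43,0,0,0,45],[44.8,8,0,0,0,0,45],[44.8,8,0,0,0,0,45],[44.8,8,0,0,0,0,45],[44.8,8,0,0,0,0,45],[44.8,8,0,0,0,0,45],[44.8,8,0,0,0,0,45],[44.8,8,0,0,0,0,45]],
  ],
)

```text
time_s: 16.5
eef_pos: [0.5226, 0.1422, 0.161]
eef_rot: [0.001, 0.707, 0.707, 0.001]
wrist_force: [1.0, -0.4, -0.4]
opening: 0.585
grasp_force: 62.6
```

Call:
jog_arm(
  series=[
    [[44.8,8,0,0,0,0,45],[44.8,8,0,0,0,0,45],[0,0,0,0,0,0,45],[0,0,0,0,0,0,45],[0,0,40,0,0,0,45],[0,0,40,0,0,0,45],[0,0,40,0,0,0,45],[0,0,10,0,0,0,45],[0,0,0,0,0,0,45],[0,0,0,0,0,0,45]],
  ],
)

```text
time_s: 17.5
eef_pos: [0.5399, 0.2294, 0.0318]
eef_rot: [0.001, 0.707, 0.707, 0.001]
wrist_force: [0.8, -0.3, 0.0]
opening: 0.587
grasp_force: 62.6
```

Call:
jog_arm(
  series=[
    [[0,0,7,0,0,0,45],[0,0,2,0,0,0,45],[0,0,0,0,0,0,60],[0,0,0,0,0,0,60],[0,0,0,0,0,0,60],[0,0,-20,0,0,0,60],[0,0,-45,0,0,0,60],[0,0,-45,0,0,0,60],[0,0,-30,0,0,0,60],[0,0,-5,0,0,0,60]],
  ],
)

```text
time_s: 18.5
eef_pos: [0.5411, 0.2305, 0.171]
eef_rot: [0.002, 0.707, 0.707, 0.004]
wrist_force: [1.0, 0.9, -0.0]
opening: 0.706
grasp_force: 0.0
```

Call:
jog_arm(
  series=[
    [[30,15,0,0,0,0,60],[30,15,0,0,0,0,60],[30,15,0,0,0,0,60],[0,0,0,0,0,0,60],[0,0,0,0,0,0,60],[0,0,0,0,0,0,60],[0,0,0,0,0,0,60],[0,0,0,0,0,0,60],[0,0,0,0,0,0,60],[0,0,0,0,0,0,60]],
  ],
)

```text
time_s: 19.5
eef_pos: [0.5834, 0.3195, 0.166]
eef_rot: [0.0, 0.707, 0.707, 0.0]
wrist_force: [1.0, -0.2, -0.5]
opening: 0.698
grasp_force: 0.0
```

```bash
python3 m4.py p1
```

```text
[0.58336001 0.31949035 0.16604197] [6.94282092e-05 7.07269710e-01 7.06943800e-01 1.28202978e-04]
```

Call:
jog_arm(
  series=[
    [[-20,20,0,0,0,0,60],[-20,20,0,0,0,0,60],[0,0,0,0,0,0,60],[0,0,0,0,0,0,60],[0,0,0,0,0,0,60],[0,0,0,0,0,0,60],[0,0,0,0,0,0,60],[0,0,0,0,0,0,60],[0,0,0,0,0,0,60],[0,0,0,0,0,0,60]],
  ],
)

```text
time_s: 20.55
eef_pos: [0.6232, 0.2799, 0.1658]
eef_rot: [-0.0, 0.707, 0.707, -0.0]
wrist_force: [0.4, 0.3, 0.4]
opening: 0.704
grasp_force: 0.0
```

```bash
python3 m4.py p2; python3 -c "
import cv2
cv2.imwrite('pics/p12.png',cv2.resize(cv2.vconcat([cv2.imread('pics/p1.png')[:300],cv2.imread('pics/p2.png')[:300]]),None,fx=1,fy=1))"
```

```text
[0.62317342 0.27993909 0.16577786] [-1.94184442e-05  7.07028205e-01  7.07185347e-01 -4.11326992e-05]
```

View pics/p12.png

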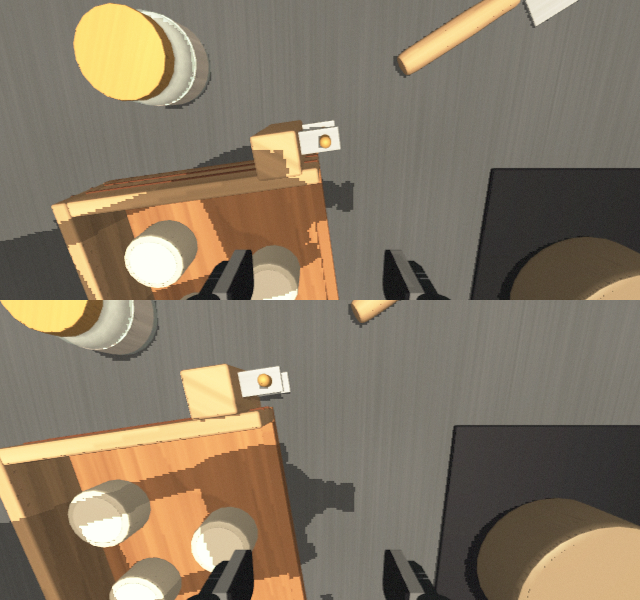

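Both views show the three white cheeses flat in the crate. The upper pintle's brass dome is at (325,142) in view 1 and (265,80) in view 2, on its grey bracket beside the post.

```bash
cat > m5.py <<'E'
from h import *
import pickle
cs=[pickle.load(open(f"p{i}.pkl","rb")) for i in(1,2)]
D=[];O=[]
for c,g in zip(cs,((325,142),(265,80))):
    P=cloud(c); hsv=cv2.cvtColor(c["frame"],cv2.COLOR_BGR2HSV)
    m=cv2.inRange(hsv,(8,120,60),(30,255,255)); 
    w=np.zeros_like(m); w[g[1]-9:g[1]+10,g[0]-9:g[0]+10]=1; m*=w
    n,l,st,ce=cv2.connectedComponentsWithStats(m); i=1+np.argmax(st[1:,4])
    p=P[l==i]; top=p[p[:,2]>.081]
    print("brass",ce[i].round(1),st[i],"med",np.nanmedian(p,0).round(4),"top",top.mean(0).round(4),len(top),"maxz",np.nanmax(p[:,2]).round(4))
    print("ray at z.082 for blob centre",onplane(c,ce[i],.082).round(4))
    D.append(rays(c,ce[i])[0]);O.append(np.array(c["xyz"]))
    Z=P[...,2]; wood=cv2.inRange(hsv,(8,60,100),(25,255,255))>0
    for nm,zl,zh in(("post",.090,.098),("rim",.0725,.0775)):
        q=P[(Z>zl)&(Z<zh)&(P[...,0]<.63)&(P[...,1]>.3 if nm=="rim" else P[...,1]>.2)&wood]; q=q[~np.isnan(q[:,0])]
        r=cv2.minAreaRect((q[:,:2]*1000).astype(np.float32)); print(nm,len(q),r,np.median(q[:,2]).round(4))
    # white bracket
A=np.array([D[0],-D[1]]).T; s=np.linalg.lstsq(A,O[1]-O[0],rcond=None)[0]
print("triang",O[0]+D[0]*s[0],O[1]+D[1]*s[1])
E
python3 m5.py
```

```text
brass [324.8 141.1] [320 135  11  13 118] med [0.5879 0.3661 0.0839] top [0.5878 0.3656 0.084 ] 103 maxz 0.086
ray at z.082 for blob centre [[0.5878 0.3658 0.082 ]]
post 2079 ((555.6552124023438, 357.4568176269531), (29.912012100219727, 30.264453887939453), 7.853714466094971) 0.0931
rim 4313 ((490.0918273925781, 334.5716552734375), (167.74562072753906, 156.23855590820312), 57.29853820800781) 0.074
brass [264.3  80.1] [258  74  14  13 138] med [0.5891 0.3649 0.0838] top [0.5885 0.3649 0.0839] 117 maxz 0.0867
ray at z.082 for blob centre [[0.5888 0.3649 0.082 ]]
post 2482 ((555.8163452148438, 357.58154296875), (30.010459899902344, 30.101205825805664), 8.086827278137207) 0.0931
rim 4871 ((487.1781005859375, 364.33270263671875), (206.17787170410156, 94.06143188476562), 10.539412498474121) 0.0741
triang [0.58795072 0.36507651 0.07662405] [0.58798316 0.36510917 0.07662042]
```

Call:
jog_arm(
  series=[
    [[0,0,0,0,0,-0.138,85],[0,0,0,0,0,0,85],[-46,0,0,0,0,0,85],[-46,0,0,0,0,0,85],[-46,0,0,0,0,0,85],[-46,0,0,0,0,0,85],[-46,0,0,0,0,0,85],[0,0,0,0,0,0,85],[0,0,0,0,0,0,85],[0,0,0,0,0,0,85]],
  ],
)

```text
time_s: 21.6
eef_pos: [0.6547, 0.0528, 0.1657]
eef_rot: [-0.0, 0.657, 0.754, 0.0]
wrist_force: [0.1, 0.4, -0.3]
opening: 0.997
grasp_force: 0.0
```

```bash
python3 m4.py k1
cat > fr.py <<'E'
from h import *
th=0.138;CO=np.array([.4992,.2265]);C=np.array([[np.cos(th),-np.sin(th)],[np.sin(th),np.cos(th)]])
def tocrate(p): return (np.asarray(p)[...,:2]-CO)@C*1000
def toworld(x,y): return CO+C@np.array([x,y])/1000
E
python3 - <<'E'
from fr import *
import pickle
c=pickle.load(open("k1.pkl","rb"));P=cloud(c);Z=P[...,2]
q=tocrate(P)
m=(Z>.1)&(Z<.12)&(abs(q[...,0]-129)<30)&(q[...,1]<-130)&(q[...,1]>-215)
print(m.sum(),np.nanmax(Z[m]),q[m].min(0),q[m].max(0),np.median(q[m],0),np.argwhere(m).mean(0))
o=ctrl.get_obs();print(tocrate(o["eef_pos"]))
E
```

```text
[0.65474872 0.05282583 0.16571144] [-2.51769732e-04  6.57107312e-01  7.53796996e-01  8.24146896e-05]
590 0.11507598457013973 [ 121.46149148 -167.25876744] [ 138.12994525 -151.38517241] [ 129.50180739 -158.3916715 ] [166.91186441 317.32881356]
[ 130.2222602 -192.9363244]
```

View pics/k1.png

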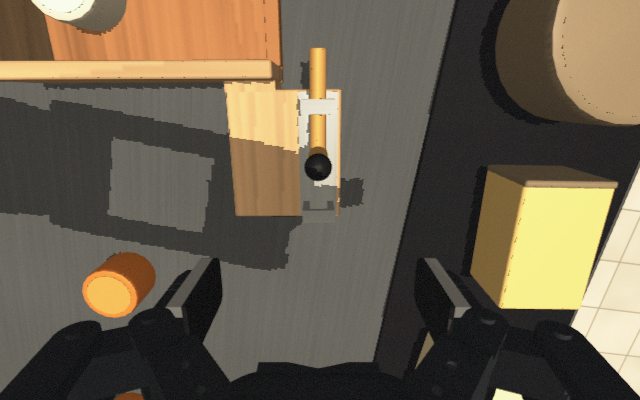

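The black ball is at (318,167), which is crate (129.8, −159.3), so the bolt is shot about 31 mm. Next I grip the pin and draw it back.

Call:
jog_arm(
  series=[
    [[33.6,-0.5,0,0,0,0,50],[0,0,0,0,0,0,50],[0,0,40,0,0,0,50],[0,0,35,0,0,0,50],[0,0,11,0,0,0,50],[0,0,0,0,0,0,50],[0,0,0,0,0,0,8],[0,0,0,0,0,0,8],[0,0,0,0,0,0,8],[0,0,0,0,0,0,8]],
  ],
)

```text
time_s: 22.65
eef_pos: [0.6504, 0.085, 0.0823]
eef_rot: [0.001, 0.657, 0.754, 0.0]
wrist_force: [-5.3, -1.0, 7.0]
opening: 0.143
grasp_force: 58.4
```

Call:
jog_arm(
  series=[
    [[0,0,0,0,0,0,8],[-5,0,0,0,0,0,8],[-6,0,0,0,0,0,8],[-6,0,0,0,0,0,8],[-6,0,0,0,0,0,8],[-4,0,0,0,0,0,8],[-2,0,0,0,0,0,8],[-2,0,0,0,0,0,8],[0,0,0,0,0,0,8],[0,0,0,0,0,0,8]],
  ],
)

```text
time_s: 23.65
eef_pos: [0.6546, 0.0552, 0.0824]
eef_rot: [0.0, 0.657, 0.754, 0.001]
wrist_force: [-5.3, 2.9, 6.2]
opening: 0.139
grasp_force: 58.6
```

Call:
jog_arm(
  series=[
    [[0,0,0,0,0,0,50],[0,0,0,0,0,0,50],[0,0,0,0,0,0,50],[0,0,-40,0,0,0,50],[0,0,-40,0,0,0,50],[0,0,-40,0,0,0,50],[0,0,-40,0,0,0,50],[-42.5,-20.5,0,0,0,0,85],[-42.5,-20.5,0,0,0,0,85],[-42.5,-20.5,0,0,0,0,85]],
  ],
)

```text
time_s: 24.65
eef_pos: [0.6104, -0.0814, 0.2405]
eef_rot: [0.001, 0.656, 0.755, 0.0]
wrist_force: [1.0, -0.0, -1.4]
opening: 0.989
grasp_force: 0.0
```

Call:
jog_arm(
  series=[
    [[-42.5,-20.5,0,0,0,0,85],[-42.5,-20.5,0,0,0,0,85],[-42.5,-20.5,0,0,0,0,85],[-42.5,-20.5,0,0,0,0,85],[-42.5,-20.5,0,0,0,0,85],[-42.5,-20.5,0,0,0,0,85],[-42.5,-20.5,0,0,0,0,85],[-42.5,-20.5,0,0,0,0,85],[0,0,0,0,0,0.143,85],[0,0,0,0,0,0.143,85]],
  ],
)

```text
time_s: 25.65
eef_pos: [0.4938, -0.4417, 0.2394]
eef_rot: [-0.0, 0.76, 0.649, -0.0]
wrist_force: [0.0, -0.1, -0.3]
opening: 0.996
grasp_force: 0.0
```

Call:
jog_arm(
  series=[
    [[0,0,0,0,0,0.143,85],[0,0,0,0,0,0.143,85],[0,0,0,0,0,0.143,85],[0,0,0,0,0,0.143,85],[0,0,0,0,0,0.143,85],[0,0,0,0,0,0.143,85],[0,0,0,0,0,0.143,85],[0,0,0,0,0,0.143,85],[0,0,0,0,0,0.143,85],[0,0,0,0,0,0.143,85]],
  ],
)

```text
time_s: 26.65
eef_pos: [0.4949, -0.4398, 0.2398]
eef_rot: [0.0, 1.0, -0.007, -0.0]
wrist_force: [-0.2, 0.5, -0.1]
opening: 0.999
grasp_force: 0.0
```

```bash
python3 m4.py g1
```

```text
[ 0.49494441 -0.43979246  0.23981173] [ 9.75704834e-05  9.99977790e-01 -6.66401304e-03 -6.67285468e-07]
```

View pics/g1.png

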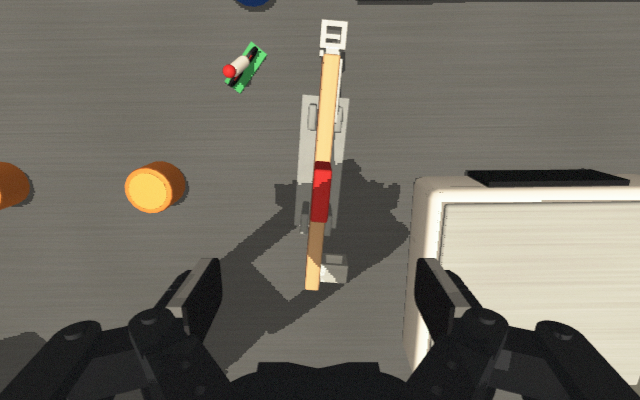

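The gate is seen from above. The upper socket is at (333,38) on the +x end, the red tab is at (321,192), and the keeper is at (335,267) on the −y side.

```bash
cat > m6.py <<'E'
from fr import *
import pickle,sys
c=pickle.load(open(sys.argv[1]+".pkl","rb"));P=cloud(c);Z=P[...,2]
hsv=cv2.cvtColor(c["frame"],cv2.COLOR_BGR2HSV)
red=((hsv[...,0]<5)|(hsv[...,0]>175))&(hsv[...,1]>150)&(Z>.125)
q=P[red];print("tab",len(q),cv2.minAreaRect((q[:,:2]*1000).astype(np.float32)),np.median(q[:,2]),np.percentile(q[:,2],98))
w=(cv2.inRange(hsv,(8,60,100),(25,255,255))>0)&(Z>.090)&(Z<.101)&(abs(P[...,1]+.44)<.05)
q=P[w];print("top",len(q),cv2.minAreaRect((q[:,:2]*1000).astype(np.float32)),np.median(q[:,2]))
vx,vy,x0,y0=cv2.fitLine((q[:,:2]*1000).astype(np.float32),cv2.DIST_HUBER,0,.01,.01).ravel();print("line",vx,vy,x0,y0,np.arctan2(vy,vx))
s=(hsv[...,1]<40)&(Z>.085)&(Z<.105)&(P[...,0]>.58)&(abs(P[...,1]+.44)<.05)
q=P[s];print("socket",len(q),q.mean(0),cv2.minAreaRect((q[:,:2]*1000).astype(np.float32)))
b=(Z>.03)&(P[...,1]<-.47)&(P[...,1]>-.6);print("box edge y",np.percentile(P[b][:,1],99),np.percentile(P[b][:,2],90))
E
python3 m6.py g1
```

```text
tab 922 ((492.9006652832031, -458.23114013671875), (47.60357666015625, 43.5983772277832), 83.99420928955078) 0.1311208469076361 0.1325324623462905
top 2820 ((494.1966552734375, -441.4566955566406), (14.395539283752441, 215.5748291015625), 84.54408264160156) 0.09507252324324367
line 0.9954456 -0.09533145 512.2123 -442.96103 -0.09547644
socket 612 [ 0.61257684 -0.45322332  0.09272168] ((603.1880493164062, -451.6950378417969), (20.012144088745117, 45.005104064941406), 84.47509002685547)
box edge y -0.4708590462820122 0.319099236224782
```

Call:
jog_arm(
  series=[
    [[0,0,0,0,0,0.082,40],[-0.5,1.7,0,0,0,0,40],[0,0,45,0,0,0,40],[0,0,45,0,0,0,40],[0,0,35,0,0,0,40],[0,0,13.5,0,0,0,40],[0,0,0,0,0,0,40],[0,0,0,0,0,0,40],[0,0,0,0,0,0,40],[0,0,0,0,0,0,40]],
  ],
)

```text
time_s: 27.7
eef_pos: [0.4954, -0.4424, 0.1038]
eef_rot: [0.002, 0.999, -0.044, 0.001]
wrist_force: [-0.2, 0.3, 0.8]
opening: 0.471
grasp_force: 0.0
```

```bash
python3 m4.py g2; python3 m6.py g2
```

```text
[ 0.49537882 -0.44244045  0.10379447] [ 0.00153447  0.99901482 -0.04433265  0.00128211]
tab 3386 ((494.6826477050781, -441.89764404296875), (13.586782455444336, 43.99537658691406), 84.53656005859375) 0.13107794522779845 0.13232783167817022
top 6850 ((513.4619750976562, -443.6197204589844), (14.131697654724121, 176.97952270507812), 84.60108947753906) 0.0951133217640244
line 0.9953935 -0.09587383 550.5501 -447.03333 -0.09602132
socket 807 [ 0.60150554 -0.45359755  0.09245206] ((594.6525268554688, -450.68701171875), (19.923635482788086, 26.689655303955078), 81.67517852783203)
box edge y -0.47140616405578306 0.178558548168464
```

Call:
jog_arm(
  series=[
    [[-0.5,0,0,0,0,0.006,40],[0,0,0,0,0,0,40],[0,0,0,0,0,0,8],[0,0,0,0,0,0,8],[0,0,0,0,0,0,8],[0,0,0,0,0,0,8],[0,0,0,0,0,0,8],[0,0,0,0,0,0,8],[0,0,-10,0,0,0,8],[0,0,-10,0,0,0,8]],
  ],
)

```text
time_s: 28.75
eef_pos: [0.4933, -0.4405, 0.1209]
eef_rot: [-0.001, 0.999, -0.048, -0.001]
wrist_force: [-0.2, -0.4, -2.9]
opening: 0.156
grasp_force: 58.9
```

```bash
python3 m4.py g3
python3 - <<'E'
from fr import *
import pickle
o=ctrl.get_obs();q=o["eef_rot"];Rt=R.from_quat(q[[1,2,3,0]]).as_matrix();print(Rt.round(4),o["eef_pos"],o["wrist_force"])
c=pickle.load(open("g3.pkl","rb"));P=(cloud(c)-o["eef_pos"])@Rt*1000
hsv=cv2.cvtColor(c["frame"],cv2.COLOR_BGR2HSV);X,Y,Z=P[...,0],P[...,1],P[...,2]
w=(cv2.inRange(hsv,(8,60,100),(25,255,255))>0)&(abs(Y)<15)&(abs(Z-5)<10)
q=P[w];r=cv2.minAreaRect(q[:,:2].astype(np.float32));print("top in tool",r,np.median(q[:,2]),np.polyfit(q[:,0],q[:,2],1),np.polyfit(q[:,0],q[:,1],1))
s=(hsv[...,1]<40)&(abs(Z-8)<12)&(X>98)&(abs(Y)<30)
q=P[s];print("socket",len(q),q.mean(0),cv2.minAreaRect(q[:,:2].astype(np.float32)),np.median(q[:,2]),np.argwhere(s).min(0),np.argwhere(s).max(0))
E
```

```text
[ 0.49333799 -0.44046214  0.12090328] [-9.67362490e-04  9.98864443e-01 -4.76267722e-02 -7.60508108e-04]
[[ 9.955e-01 -9.500e-02  1.000e-03]
 [-9.500e-02 -9.955e-01 -9.000e-04]
 [ 1.100e-03  8.000e-04 -1.000e+00]] [ 0.49437311 -0.44154616  0.12358988] [ 1.57782704 -1.11878929 -1.33687777]
top in tool ((18.76495361328125, -1.271554946899414), (176.27748107910156, 14.09695816040039), 0.10844847559928894) 9.161558605801073 [3.83946527e-03 8.98329716e+00] [ 4.65639760e-05 -1.15390796e+00]
socket 418 [1.08134255e+02 4.78128202e-02 1.26976988e+01] ((105.57948303222656, -1.7125215530395508), (13.527485847473145, 19.752119064331055), 5.17473030090332) 11.762962815466715 [  0 293] [ 35 342]
```

Call:
jog_arm(
  series=[
    [[0,0,-30,0,0,0,8],[0,0,-35,0,0,0,8],[0,0,-35,0,0,0,8],[0,0,-30,0,0,0,8],[5,-35,0,0,0,0,8],[5.5,-44,0,0,0,0,8],[5.5,-44,0,0,0,0,8],[5.5,-44,0,0,0,0,8],[5.5,-44,0,0,0,0,8],[5.5,-44,0,0,0,0,8]],
  ],
)

```text
time_s: 29.8
eef_pos: [0.5505, -0.1884, 0.2518]
eef_rot: [-0.0, 0.999, -0.048, 0.0]
wrist_force: [0.8, 0.6, -2.0]
opening: 0.153
grasp_force: 59.6
```

Call:
jog_arm(
  series=[
    [[5.5,-44,0,0,0,0,8],[5.5,-44,0,0,0,0,8],[5.5,-44,0,0,0,0,8],[5.5,-44,0,0,0,0,8],[5.5,-44,0,0,0,0,8],[5.5,-44,0,0,0,0,8],[5.5,-44,0,0,0,0,8],[5.5,-44,0,0,0,0,8],[5.5,-44,0,0,0,0,8],[5.5,-44,0,0,0,0,8]],
  ],
)

```text
time_s: 30.8
eef_pos: [0.6469, 0.2443, 0.2516]
eef_rot: [-0.0, 0.999, -0.047, -0.0]
wrist_force: [0.8, -0.7, -2.4]
opening: 0.154
grasp_force: 59.6
```

Call:
jog_arm(
  series=[
    [[0,0,0,0,0,-0.1,8],[0,0,0,0,0,-0.138,8],[0,0,0,0,0,-0.138,8],[0,0,0,0,0,-0.138,8],[0,0,0,0,0,-0.138,8],[0,0,0,0,0,-0.138,8],[0,0,0,0,0,-0.138,8],[0,0,0,0,0,-0.138,8],[0,0,0,0,0,-0.138,8],[0,0,0,0,0,-0.138,8]],
  ],
)

```text
time_s: 31.8
eef_pos: [0.6467, 0.2425, 0.2515]
eef_rot: [-0.0, 0.81, 0.586, -0.0]
wrist_force: [0.3, -0.7, -2.9]
opening: 0.152
grasp_force: 60.2
```

Call:
jog_arm(
  series=[
    [[0,0,0,0,0,-0.138,8],[0,0,0,0,0,-0.138,8],[0,0,0,0,0,-0.138,8],[0,0,0,0,0,-0.048,8],[0,0,0,0,0,0,8],[0,0,0,0,0,0,8],[0,0,0,0,0,0,8],[0,0,0,0,0,0,8],[0,0,0,0,0,0,8],[0,0,0,0,0,0,8]],
  ],
)

```text
time_s: 32.8
eef_pos: [0.6471, 0.2423, 0.2513]
eef_rot: [-0.0, 0.657, 0.754, -0.0]
wrist_force: [-0.5, 0.5, -2.9]
opening: 0.15
grasp_force: 60.2
```

```bash
cat > m7.py <<'E'
from fr import *
import sys,pickle
c=ctrl.camera("wrist");o=ctrl.get_obs();pickle.dump((c,o),open(sys.argv[1]+".pkl","wb"));cv2.imwrite(f"pics/{sys.argv[1]}.png",c["frame"])
q=o["eef_rot"];Rt=R.from_quat(q[[1,2,3,0]]).as_matrix()
print("TCP",o["eef_pos"].round(4),"crate",tocrate(o["eef_pos"]).round(2),"yaw-th",np.arctan2(Rt[1,0],Rt[0,0])-th,"tilt",Rt[:2,2],"F",o["wrist_force"].round(1),o["opening"])
Pw=cloud(c);P=(Pw-o["eef_pos"])@Rt*1000
hsv=cv2.cvtColor(c["frame"],cv2.COLOR_BGR2HSV);X,Y,Z=P[...,0],P[...,1],P[...,2]
w=(cv2.inRange(hsv,(8,60,100),(25,255,255))>0)&(abs(Y)<15)&(abs(Z-5)<12)&(X<112)
q=P[w];r=cv2.minAreaRect(q[:,:2].astype(np.float32));print("top in tool",r,np.median(q[:,2]),np.polyfit(q[:,0],q[:,2],1),np.polyfit(q[:,0],q[:,1],1))
print("top end",np.percentile(q[:,0],99.7),"y mid",(np.percentile(q[:,1],1)+np.percentile(q[:,1],99))/2,"world z",np.median(Pw[w][:,2]))
s=(hsv[...,1]<60)&(abs(Z-8)<8)&(X>108)&(X<140)&(abs(Y)<25)
q=P[s];print("socket",len(q),q.mean(0) if len(q) else 0)
E
python3 m7.py h1
```

```text
TCP [0.647  0.2424 0.2513] crate [148.62  -4.63] yaw-th 1.570619264254196 tilt [-6.08332112e-05  7.56717745e-06] F [-0.4  0.6 -2.6] 0.15099646574265443
top in tool ((20.373138427734375, -0.21936798095703125), (176.30316162109375, 14.065300941467285), 0.006301812827587128) 6.377996738415467 [-1.25066752e-03  6.47927012e+00] [-0.0003714  -0.21260083]
top end 108.15355138139974 y mid -0.2470350788311908 world z 0.24489879467717646
socket 343 [110.99268079  -0.24893447   9.41408744]
```

View pics/h1.png

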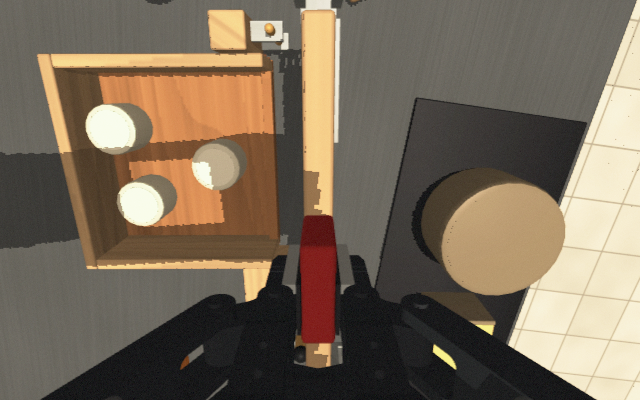

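All three cheeses are in place at (115,128), (217,165) and (145,203). The pintle is at (270,30), and the gate is held square with its socket end at (320,5). I'll lower in front of the crate to 26 mm above the seat.

Call:
jog_arm(
  series=[
    [[7.4,0,0,0,0,0,8],[0,0,35,0,0,0,8],[0,0,35,0,0,0,8],[0,0,35,0,0,0,8],[0,0,26,0,0,0,8],[0,0,0,0,0,0,8],[0,0,0,0,0,0,8],[0,0,0,0,0,0,8],[0,0,0,0,0,0,8],[0,0,0,0,0,0,8]],
  ],
)

```text
time_s: 33.85
eef_pos: [0.647, 0.2499, 0.1222]
eef_rot: [0.001, 0.657, 0.754, 0.001]
wrist_force: [-0.9, 0.3, -2.5]
opening: 0.151
grasp_force: 60.2
```

```bash
python3 m7.py h2
python3 - <<'E'
from fr import *
import pickle
c,o=pickle.load(open("h2.pkl","rb"));P=cloud(c);q=tocrate(P);hsv=cv2.cvtColor(c["frame"],cv2.COLOR_BGR2HSV)
m=(cv2.inRange(hsv,(8,120,60),(30,255,255))>0)&(P[...,2]>.08)&(P[...,2]<.09)&(abs(q[...,0]-107)<12)&(abs(q[...,1]-125)<12)
print("pintle crate",q[m].mean(0),m.sum(),np.argwhere(m).mean(0))
if m.any(): print(tocrate(onplane(c,np.argwhere(m).mean(0)[::-1],.0825)))
cv2.imwrite("pics/h2.png",c["frame"])
# post
w=(P[...,2]>.09)&(P[...,2]<.098)&(abs(q[...,0]-74)<25)&(abs(q[...,1]-122)<25)
print("post centre (74,122):",cv2.minAreaRect(q[w].astype(np.float32)))
E
```

```text
TCP [0.6468 0.2498 0.1218] crate [149.38   2.82] yaw-th 1.5707988473616208 tilt [0.0021733  0.00044144] F [ 0.8 -0.5 -2.3] 0.1553374681292364
top in tool ((20.234657287597656, -0.6915903091430664), (176.56256103515625, 15.325848579406738), 0.10092214494943619) 5.9548740280744505 [-1.41336963e-03  6.06157363e+00] [ 0.00012688 -0.02191329]
top end 108.15560206155311 y mid -0.025426057560228088 world z 0.11585162889103476
socket 347 [1.11117813e+02 4.59533055e-03 9.18512354e+00]
pintle crate [107.67708677 121.76666277] 48 [  1.5625     230.72916667]
[[107.66531164 121.77623212]]
post centre (74,122): ((74.28644561767578, 113.44158172607422), (30.147167205810547, 13.757552146911621), 0.8521630764007568)
```

View pics/h2.png

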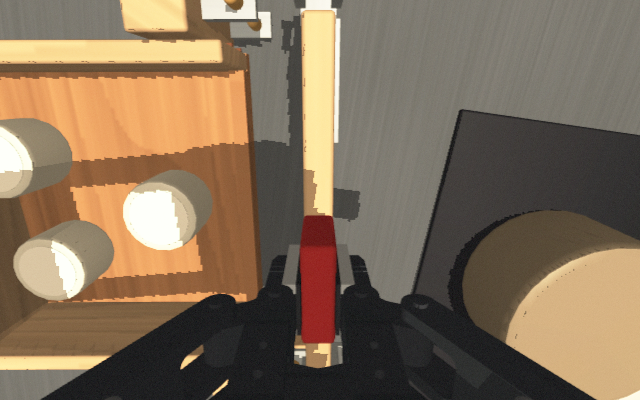

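The view shows the gate held parallel to the crate front, with both pintles in view at (232,3) and (256,25). The path in is clear, so I'm bringing the gate in level.

Call:
jog_arm(
  series=[
    [[0,-10,0,0,0,0,8],[0,-12,0,0,0,0,8],[0,-10,0,0,0,0,8],[0,-6,0,0,0,0,8],[0,-4,0,0,0,0,8],[0,0,0,0,0,0,8],[0,0,0,0,0,0,8],[0,0,0,0,0,0,8],[0,0,0,0,0,0,8],[0,0,0,0,0,0,8]],
  ],
)

```text
time_s: 34.9
eef_pos: [0.6046, 0.2439, 0.1202]
eef_rot: [-0.0, 0.657, 0.754, -0.0]
wrist_force: [0.3, 0.1, -3.0]
opening: 0.153
grasp_force: 60.4
```

```bash
python3 m7.py h3
```

```text
TCP [0.6045 0.2439 0.1201] crate [106.71   2.7 ] yaw-th 1.570761018247262 tilt [-1.46878724e-04 -5.97490409e-05] F [-0.4 -1.1 -2.7] 0.15435501225169584
top in tool ((20.359947204589844, -3.3862123489379883), (176.5924530029297, 20.193115234375), 0.094530388712883) 6.3163518919959545 [-1.00135339e-03  6.40658915e+00] [ 0.00085331 -0.3445677 ]
top end 108.14267859087322 y mid -0.31808223057936313 world z 0.11382155525751259
socket 335 [110.98908333  -0.28830772   9.28019264]
```

Call:
jog_arm(
  series=[
    [[0.2,0.7,0,0,0,0,8],[0,0,4,0,0,0,8],[0,0,4,0,0,0,8],[0,0,3,0,0,0,8],[0,0,3,0,0,0,8],[0,0,2,0,0,0,8],[0,0,0,0,0,0,8],[0,0,0,0,0,0,8],[0,0,0,0,0,0,8],[0,0,0,0,0,0,8]],
  ],
)

```text
time_s: 35.95
eef_pos: [0.6053, 0.2442, 0.1045]
eef_rot: [0.0, 0.657, 0.754, 0.0]
wrist_force: [0.5, 0.5, -2.3]
opening: 0.153
grasp_force: 60.5
```

```bash
python3 m7.py h4
```

```text
TCP [0.6052 0.2442 0.1045] crate [107.47   2.99] yaw-th 1.5707956374400074 tilt [0.00035827 0.00010565] F [-0.3 -0.5 -3.6] 0.15061187888721808
top in tool ((20.298797607421875, -3.3473663330078125), (176.574951171875, 20.2000789642334), 0.13114264607429504) 6.364990009553262 [-1.06070305e-03  6.45141367e+00] [ 0.00094941 -0.38238916]
top end 108.1049701715164 y mid -0.3364079661234487 world z 0.09815780893168521
socket 334 [110.98377955  -0.1622396    9.38667978]
```

Call:
jog_arm(
  series=[
    [[0,0,2,0,0,0,8],[0,0,2,0,0,0,8],[0,0,2,0,0,0,8],[0,0,2,0,0,0,8],[0,0,1,0,0,0,8],[0,0,0.5,0,0,0,8],[0,0,0.5,0,0,0,8],[0,0,0,0,0,0,8],[0,0,0,0,0,0,8],[0,0,0,0,0,0,8]],
  ],
)

```text
time_s: 37.0
eef_pos: [0.6052, 0.2442, 0.0944]
eef_rot: [0.0, 0.657, 0.754, 0.0]
wrist_force: [-0.1, 0.5, -2.2]
opening: 0.153
grasp_force: 60.5
```

Call:
jog_arm(
  series=[
    [[0,0,0.5,0,0,0,8],[0,0,0,0,0,0,30],[0,0,0,0,0,0,30],[0,0,0,0,0,0,30],[0,0,0,0,0,0,30],[0,0,0,0,0,0,30],[0,0,-20,0,0,0,30],[0,0,-30,0,0,0,30],[0,0,-40,0,0,0,30],[0,0,-30,0,0,0,30]],
  ],
)

```text
time_s: 38.0
eef_pos: [0.6056, 0.2443, 0.2163]
eef_rot: [0.001, 0.657, 0.754, 0.001]
wrist_force: [-0.2, -0.0, -0.4]
opening: 0.352
grasp_force: 0.0
```

```bash
cat > m8.py <<'E'
from fr import *
import sys,pickle
o=ctrl.get_obs();print("TCP",o["eef_pos"].round(4),"crate",tocrate(o["eef_pos"]).round(2))
for n in("wrist","scene"):
    c=ctrl.camera(n);cv2.imwrite(f"pics/{n}_{sys.argv[1]}.png",c["frame"]);pickle.dump(c,open(f"{n}_{sys.argv[1]}.pkl","wb"))
    P=cloud(c);q=tocrate(P);Z=P[...,2];hsv=cv2.cvtColor(c["frame"],cv2.COLOR_BGR2HSV)
    near=(q[...,0]>85)&(q[...,0]<150)&(abs(q[...,1])<112)
    w=(cv2.inRange(hsv,(8,60,60),(25,255,255))>0)&(Z>.083)&(Z<.094)&near
    if w.sum()>20:
        p=q[w];print(n,"gate top: rect",cv2.minAreaRect(p.astype(np.float32)),"z",np.median(Z[w]).round(4),"slope",np.polyfit(p[:,1],p[:,0],1))
    r=((hsv[...,0]<5)|(hsv[...,0]>175))&(hsv[...,1]>150)&(Z>.10)&near
    if r.sum(): print(n,"tab",q[r].mean(0),Z[r].max())
    k=(Z>.1)&(Z<.12)&(abs(q[...,0]-129)<20)&(q[...,1]<-130)&(q[...,1]>-215)
    if k.sum(): print(n,"knob",cv2.minAreaRect(q[k].astype(np.float32)))
E
python3 m8.py s1; python3 -c "
import cv2
a=cv2.imread('pics/wrist_s1.png');b=cv2.imread('pics/scene_s1.png')[150:350,260:520]
cv2.imwrite('pics/s1.png',cv2.vconcat([cv2.resize(a,(480,300)),cv2.resize(b,(480,300))][:]))"
```

```text
TCP [0.6056 0.2443 0.2163] crate [107.84   3.02]
wrist gate top: rect ((107.13816833496094, 4.718605041503906), (28.792797088623047, 216.6822509765625), 4.201586723327637) z 0.0862 slope [-4.53643544e-03  1.06754044e+02]
wrist tab [106.9990553    6.71619951] 0.12409263653681163
scene gate top: rect ((101.83415222167969, 4.104072570800781), (214.7630157470703, 33.22317886352539), 89.58162689208984) z 0.0854 slope [-4.68815347e-03  1.10072478e+02]
scene tab [112.71541218   3.9433449 ] 0.12499423742086913
scene knob ((133.83119201660156, -189.1383819580078), (12.413421630859375, 14.606489181518555), 25.634010314941406)
```

View pics/s1.png

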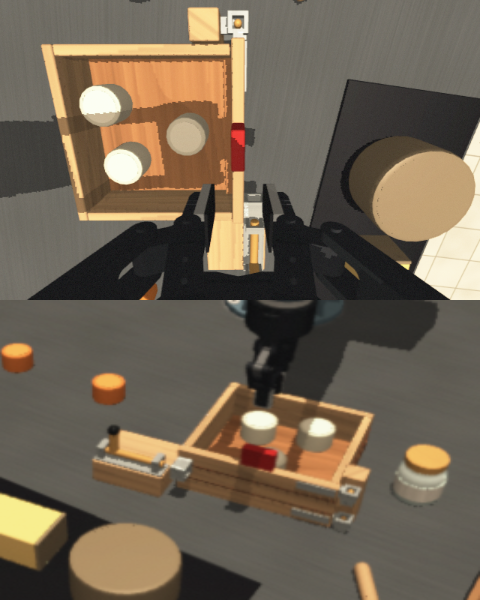

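The gate hangs on both pins, with the upper pin visible in its socket, and lies flat shut against the crate. The bolt is drawn, with the knob at crate y≈−189. Now I shoot the bolt.

Call:
jog_arm(
  series=[
    [[-38.4,4.4,0,0,0,0,50],[-38.4,4.4,0,0,0,0,50],[-38.4,4.4,0,0,0,0,50],[-38.4,4.4,0,0,0,0,50],[-38.4,4.4,0,0,0,0,50],[0,0,0,0,0,0,50],[0,0,40,0,0,0,50],[0,0,0,0,0,0,50],[0,0,0,0,0,0,50],[0,0,0,0,0,0,50]],
  ],
)

```text
time_s: 39.1
eef_pos: [0.6539, 0.0577, 0.1751]
eef_rot: [0.001, 0.656, 0.754, 0.0]
wrist_force: [-0.1, -0.8, 0.1]
opening: 0.586
grasp_force: 0.0
```

Call:
jog_arm(
  series=[
    [[0,0,40,0,0,0,50],[0,0,40,0,0,0,50],[0,0,14,0,0,0,50],[0,0,0,0,0,0,50],[0,0,0,0,0,0,50],[0,0,0,0,0,0,8],[0,0,0,0,0,0,8],[0,0,0,0,0,0,8],[0,0,0,0,0,0,8],[0,0,0,0,0,0,8]],
  ],
)

```text
time_s: 40.1
eef_pos: [0.6543, 0.0569, 0.0819]
eef_rot: [0.001, 0.657, 0.754, 0.001]
wrist_force: [-2.2, 0.3, 5.5]
opening: 0.14
grasp_force: 58.4
```

Call:
jog_arm(
  series=[
    [[3,0,0,0,0,0,8],[5,0,0,0,0,0,8],[5,0,0,0,0,0,8],[5,0,0,0,0,0,8],[5,0,0,0,0,0,8],[5,0,0,0,0,0,8],[5,0,0,0,0,0,8],[5,0,0,0,0,0,8],[0,0,0,0,0,0,8],[0,0,0,0,0,0,8]],
  ],
)

```text
time_s: 41.1
eef_pos: [0.6489, 0.0948, 0.0819]
eef_rot: [0.001, 0.657, 0.754, 0.001]
wrist_force: [-1.9, 0.6, 6.5]
opening: 0.141
grasp_force: 58.4
```

Moved 38 mm with almost no resistance. Now a gentle push to the end stop, then release and lift.

Call:
jog_arm(
  series=[
    [[1.5,0,0,0,0,0,8],[0,0,0,0,0,0,8],[0,0,0,0,0,0,8],[0,0,0,0,0,0,40],[0,0,0,0,0,0,40],[0,0,0,0,0,0,40],[0,0,0,0,0,0,40],[0,0,-30,0,0,0,40],[0,0,-40,0,0,0,40],[0,0,-40,0,0,0,40]],
  ],
)

```text
time_s: 42.1
eef_pos: [0.6472, 0.0962, 0.1902]
eef_rot: [-0.001, 0.657, 0.754, -0.001]
wrist_force: [1.1, -0.4, 0.6]
opening: 0.47
grasp_force: 0.0
```

Call:
jog_arm(
  series=[
    [[-40,0,-10,0,0,0,40],[-40,0,-10,0,0,0,40],[0,0,0,0,0,0,40],[0,0,0,0,0,0,40],[0,0,0,0,0,0,40],[0,0,0,0,0,0,40],[0,0,0,0,0,0,40],[0,0,0,0,0,0,40],[0,0,0,0,0,0,40],[0,0,0,0,0,0,40]],
  ],
)

```text
time_s: 43.1
eef_pos: [0.6589, 0.0172, 0.2098]
eef_rot: [-0.0, 0.657, 0.754, -0.0]
wrist_force: [0.7, -0.0, -0.5]
opening: 0.464
grasp_force: 0.0
```

```bash
python3 m8.py s2; python3 -c "
import cv2
a=cv2.imread('pics/wrist_s2.png');b=cv2.imread('pics/scene_s2.png')[130:340,140:520]
cv2.imwrite('pics/s2.png',cv2.vconcat([cv2.resize(a,(480,290)),cv2.resize(b,(480,265))]))"; python3 m3.py
```

```text
TCP [0.6589 0.0172 0.2098] crate [ 129.35 -229.28]
wrist gate top: rect ((106.79474639892578, -96.90541076660156), (15.33898639678955, 13.816120147705078), 89.87716674804688) z 0.0851 slope [-4.15511480e-03  1.06618155e+02]
wrist knob ((129.56903076171875, -150.82623291015625), (15.921624183654785, 16.137544631958008), 89.6270523071289)
scene gate top: rect ((110.11894226074219, 4.767852783203125), (32.672630310058594, 216.36338806152344), 4.265538215637207) z 0.0851 slope [-5.23291590e-03  1.10085236e+02]
scene tab [112.81495981   3.59110798] 0.12423646447028514
scene knob ((132.97850036621094, -150.0435028076172), (14.055624961853027, 15.793872833251953), 63.49066925048828)
[0.65889437 0.01698804 0.20980856] [1.58139447e-05 6.56651224e-01 7.54194384e-01 5.04263788e-06]
[261.  88.] 3218 [0.5981 0.0916 0.0442] ((597.1801147460938, 87.39175415039062), 44.89738082885742)
[297.  85.] 859 [0.6284 0.1034 0.0447] ((632.085205078125, 86.98926544189453), 43.30058670043945)
[322. 116.] 2031 [0.6567 0.0695 0.0471] ((665.1268310546875, 84.21991729736328), 50.637752532958984)
[433. 174.] 104 [ 0.6833 -0.3769  0.0412] ((682.704833984375, -377.8966979980469), 19.481966018676758)
[296. 178.] 116 [0.6548 0.0629 0.0484] ((656.5899047851562, 65.09379577636719), 24.849193572998047)
[244. 213.] 81 [0.5397 0.222  0.0503] ((539.0856323242188, 223.9621124267578), 24.24182891845703)
[233. 246.] 131 [0.4327 0.253  0.0506] ((432.8000183105469, 254.12086486816406), 25.28934669494629)
```

View pics/s2.png

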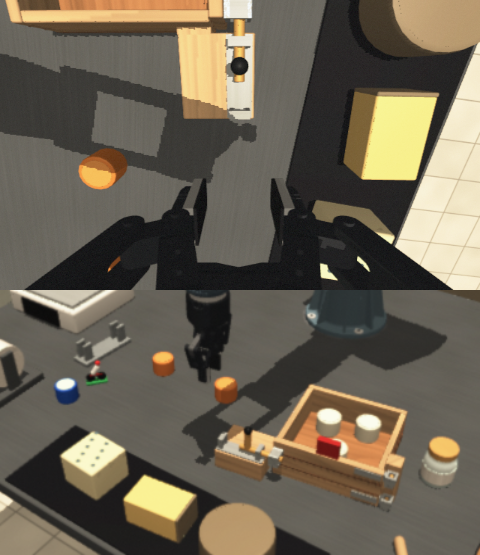

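The knob is at crate y −150.8, so the bolt is at about 39 mm, through the keeper of the shut gate. The rack is empty and no white cheese is left on the counter. One last check of the three cheeses' tops, then hand in.

Run:
```python
from fr import *
import pickle
c=pickle.load(open("scene_s2.pkl","rb"));P=cloud(c);q=tocrate(P);hsv=cv2.cvtColor(c["frame"],cv2.COLOR_BGR2HSV)
m=((hsv[...,1]<110)&(hsv[...,2]>120)&(P[...,2]>.044)&(P[...,2]<.058)&(abs(q[...,0])<88)&(abs(q[...,1])<94)).astype(np.uint8)
n,l,st,ce=cv2.connectedComponentsWithStats(m);ok=0
for i in range(1,n):
    if st[i][4]>25:
        p=P[l==i];A=np.c_[p[:,:2]-p[:,:2].mean(0),np.ones(len(p))];f=np.linalg.lstsq(A,p[:,2],rcond=None)[0]
        print(st[i][4],q[l==i].mean(0).round(1),p[:,2].mean().round(4),"slope",f[:2].round(3)); ok+=1
print(ok)
if ok==3: print(ctrl.hand_in())
```

```text
208 [-40.5 -40.8] 0.0485 slope [-0.005 -0.019]
209 [-58.5  37.6] 0.0482 slope [-0.009 -0.001]
58 [37.3 14.6] 0.0479 slope [ 0.014 -0.034]
3
the job is handed in; nothing more can be done
None
```

The job is handed in: my last camera check showed all three white cheeses flat in the crate, the gate hung and shut, and the bolt about 39 mm home through the keeper; the judge's verdict wasn't shown.

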